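# Book the weighed cheese, print its label and ring the counter bell

## Robot

A 6-joint arm with a two-finger parallel gripper is mounted at the origin on the work surface. World frame = base frame: x ahead of the robot, y to its left, z up, the work surface at z = 0. Lengths are in mm, angles in rad, forces in N, time in s.
With the tool pointing down it reaches from about 275 to 1000 mm from the base axis. Payload 8.4 kg.
Tool frame: the origin (TCP) lies at the very end of the fingers, on their centre line; the grasp point (between the pads) lies 19 mm behind it; z points along the fingers, x is the direction in which the jaws open and shut, and the axes are right-handed (so a half turn about z gives the same grasp; the last joint's range is limited). The gripper opens to 85 mm and grips with 20 to 120 N. Pads are 22 mm wide; open, the fingers measure 114 mm over their backs; the gripper's body (76 mm by 85 mm) begins 54 mm behind the grasp point. The pads swing forward as they close: fully open they stand 13 mm farther back than shut.
Start: joints at [1.3, 0.353, 1.633, -0, 1.155, -0.002], TCP at [165.983, 602.559, 231.281] pointing down, gripper open.
Joint ranges: [-2.63, 2.63], [-0.92, 2.1], [0.06, 2.66], [-1.3, 4.44], [0, 2.69], [-3.02, 3.02]. Speed limits (rad/s): [2.22, 2.22, 2.79, 3.14, 3.14, 3.14].

## Interface

Orientations are given as [roll, pitch, yaw] about the fixed x, y, z axes, in that order (R = Rz(yaw) Ry(pitch) Rx(roll)).
In Python, from rig import sense, grab_frame, calibration, sign_off gives the robot as it stands.
- The arm moves only by the tool servo_tool, never from a script. Its argument "series" is one flat list of numbers, 4 for each row, row after row: the shift along the world's x, y, z in m, then the turn about the world's z in degrees. In form: [x, y, z, yaw, x, y, z, yaw, ...]. A call has 1 to 8 rows; each row shifts and turns the commanded pose from where the row before left it; what a row does not reach is not made up. A row lasts 1/12 s, in which the tool goes at most 41.7 mm and 7.16 degrees, less where a joint would pass 70% of its speed; a pose out of reach is approached as far as the arm can. A call is refused whole if a number of a shift passes 0.0417 or a number of a turn 7.16, either way. A call with a gripper value outside its range is refused whole. "gripper" is the finger opening in m, from 0 to 0.0854, set as the call begins (left out, the last holds). The fingers move at their own pace and stop on an object; "newtons" is the grip in N (left out, the last holds). Time passes only in rows, so rows that do not move let the fingers close. It gives the time, the measured TCP pose, the force and the opening at its end, in the units of the state.
- sense(): the state, without advancing time (a new reading comes with each control period).
- grab_frame(name): name is "scene" or "top" or "wrist"; returns the picture (420x560x3 uint8, blue, green, red); there is no depth.
- calibration(name): a dict with "fx", "fy", "cx", "cy" (pixels), "rvec" (rotation vector, rad) and "tvec" (3), from world to camera coordinates, as OpenCV has them. Camera axes: x right, y down, z forward; pixel columns grow to the right and rows downward; lengths in mm; the calibration is good to about 2 mm. The wrist camera is an equidistant fisheye: a pixel r from the principal point sees the ray r / f radians off the axis. A picture is of the moment at which its call begins: read the wrist's pose just before it. calibration takes no time and is no camera call; for the wrist camera it gives the pose at the moment of the call.
- sign_off(): hands the job in, once; it reports no verdict.
The state is a dict: "clock": time; "qpos": joint angles; "qvel": joint speeds; "joint_efforts": joint torques, N m; "eef_pos": TCP position; "tcp_rot": TCP orientation; "contact_force": force on the tool from outside, world axes, zero at the start; "wrist_torque": the same for the moment, N m; "opening": opening from 0.0 (shut) to 1.0 (fully open).
Only numpy, scipy, OpenCV 4.12 (cv2) and the standard library are available. Lean on these libraries where they do the work, as an engineer would, in place of code of your own. Each camera call takes 0.05 s, during which the arm holds its last target. There are 200 camera calls.

## Task

The cheese on the scale is ready for the customer: with closed fingertips press the scale's round key to book the weight, then the long bar key on top of the label printer, and then tap the plunger of the counter bell. Press each lightly but clearly down, at least half its travel, and let it spring back up before the next; do not press the scale's other two keys. Only touch, do not pick up or shift anything: the bell, the cheese on the scale and the other things on the counter stay where they are.

Things in the scene. Friction and masses are not known exactly. Their poses are not given: they have to be found in the camera images.
- key_round_top (a point): Centre of the top face of the scale's round black key, 32 mm in diameter; it goes down with it. x and y as the scale's. It stands 14 mm above the scale's front panel. The round, square and narrow keys lie in one row, 55 mm apart centre to centre, in any order; all three are black plastic.
- key_round (a joint): The scale's round key. The value is how far it is pressed down (m): 0 up, 0.008 on its stop. It counts as pressed from 0.004. Soft spring: about 3 N at 0.004, 5.5 N at 0.008; springs back when let go.
- key_square_top (a point): Centre of the top face of the scale's square black key, 29 mm wide; it goes down with it. 14 mm above the panel. Not to be pressed.
- key_square (a joint): The scale's square key, which must not be pressed (3 mm or more is a press). Same travel and spring as the round key.
- key_narrow_top (a point): Centre of the top face of the scale's narrow black key, 12 mm wide along the row and 34 mm across it; it goes down with it. 14 mm above the panel. Not to be pressed.
- key_narrow (a joint): The scale's narrow key, which must not be pressed (3 mm or more is a press). Same travel and spring as the round key.
- scale: White shop scale, heavy and fixed, 260 x 200 mm (its x, y). Origin at the centre of its underside; x points away from the key row. Flat front panel 45 mm high, the key row along its y, 95 mm before the origin (x = -0.095); steel pan 160 x 190 mm, 64 mm high, centred at x = +0.05.
- cheese: Loose block of hard cheese on the scale's pan, 75 x 110 x 45 mm high, its top about 109 mm above the counter. Origin at the centre of its underside. It stays there.
- printer: Grey label printer, a fixed box 150 x 130 mm (its x, y) and 100 mm high, on one side of the scale or the other. Origin at the centre of its underside.
- print_bar_top (a point): Centre of the top face of the printer's black bar key, 24 x 64 mm (the printer's x, y); it goes down with it. it stands 14 mm above the printer's top, 40 mm from the printer's centre towards its front (-x).
- print_bar (a joint): The printer's bar key. The value is how far it is pressed down (m): 0 up, 0.008 on its stop. It counts as pressed from 0.004. Soft spring: about 3 N at 0.004, 5.5 N at 0.008; springs back when let go.
- bell: Loose counter bell, about 0.4 kg, a steel dome on a round wooden foot 90 mm in diameter, dome top 44 mm high, on the side of the scale opposite the printer. Origin at the centre of its underside.
- plunger_top (a point): Centre of the top face of the bell's steel plunger, a pin 18 mm in diameter in the middle of the dome; it goes down with it. 14 mm above the dome, 58 mm above the counter.
- plunger (a joint): The bell's plunger. The value is how far it is pressed down (m): 0 up, 0.008 on its stop. It counts as pressed from 0.004. Soft spring: about 3 N at 0.004, 5.5 N at 0.008; springs back when let go.
- goat_a: Loose small round cheese beside the scale, 44 mm in diameter, 36 mm high, origin under its centre. Bystander.
- goat_b: Like goat_a, on the scale's other side. Bystander.
- jar_a: Loose amber jar, 60 mm in diameter, 85 mm high, origin under its centre. Bystander.
- jar_b: Loose green jar, 56 mm in diameter, 75 mm high, origin under its centre. Bystander.
- knife: Loose cheese knife, 200 mm long, 24 mm wide and 18 mm high, lying across (along y) between robot and scale, origin under its middle. Bystander.
- card: Loose price-card stand, foot 45 x 60 mm, 105 mm high, origin under its foot, beside the scale's far end. Bystander.
Things that resemble listed ones, but are neither listed nor needed, are in the scene too. What is shaped like the bell but red is not meant. What is shaped like the cheese but blue is not meant.

How it is judged (in metres and radians):
On the way, in this order (a step that is already met when the one before it is completed fails the run):
1. the scale's round key is pressed by the fingers (value of joint key_round above 0.004 m and contact force between the fingers and key_round above 0.5 N), for 0.04 s.
2. then, the round key being up again, the printer's bar key is pressed by the fingers (value of joint print_bar above 0.004 m and contact force between the fingers and print_bar above 0.5 N and value of joint key_round below 0.002 m), for 0.04 s.
3. then, the bar key being up again, the bell's plunger is pressed by the fingers (value of joint plunger above 0.004 m and contact force between the fingers and plunger above 0.5 N and value of joint print_bar below 0.002 m), for 0.04 s.
At the end, for the whole second after the job is handed in: All keys and the plunger are up again (under 2 mm down); the bell and the cheese on the scale stand at rest within 20 mm of where they were, the bell upright; every other loose thing is within 30 mm of where it was (value of joint each of key_round, print_bar, plunger, key_square, key_narrow below 0.002 m and distance of each of bell, cheese from where it was at the start of the episode below 0.02 m and angle between bell's own z axis and vertical below 0.1 rad and linear speed of each of bell, cheese below 0.02 m/s and distance of each of goat_a, goat_b, jar_a, jar_b, knife, card from where it was at the start of the episode below 0.03 m); the robot touches nothing.
It fails at once if one of the scale's other two keys is pressed (3 mm or more) (value of joint any of key_square, key_narrow above 0.003 m).
It fails at once if a key or the plunger is pressed hard (over 20 N) (contact force between any of the fingers, the arm and key_round above 20 N or contact force between any of the fingers, the arm and print_bar above 20 N or contact force between any of the fingers, the arm and plunger above 20 N).
It fails at once if the bell is lifted, tipped or shifted by over 20 mm (distance of bell from where it was at the start of the episode above 0.02 m or height (world z) of bell above 0.01 m or angle between bell's own z axis and vertical above 0.2 rad).
It fails at once if the cheese on the scale is moved by over 20 mm (distance of cheese from where it was at the start of the episode above 0.02 m).
It fails at once if another thing on the counter is moved by over 30 mm (distance of any of goat_a, goat_b, jar_a, jar_b, knife, card from where it was at the start of the episode above 0.03 m).
It also fails if it takes over 61 s, if anything falls off the work surface, if the arm or the gripper's body presses on something with over 40 N, if the wrist force passes 120 N, or if a joint passes its speed limit or range.

## Working session

There is one attempt and no reset: what is moved stays moved. The work goes in short steps, Python scripts to look and compute and a tool call to move; the robot and the scene stay as the last step left them, time stands still between calls to the robot, and variables do not carry over. Pictures are saved under pics/ and viewed, about 8 in all and at most 12, crops included, and the job is handed in when it is done.

Besides the shell and the picture viewer there is one more tool, called by a JSON object that holds its "method" and its "body". servo_tool: Moves the arm, as the interface text tells. Its arguments: {"type":"object","properties":{"series":{"type":"array"},"gripper":{"type":"number"},"newtons":{"type":"number"}},"required":["series"]}

```bash
mkdir -p pics
python3 - <<'E'
from rig import *
import cv2
for n in("scene","top"):
    cv2.imwrite(f"pics/{n}0.png",cv2.resize(grab_frame(n),(800,600),interpolation=cv2.INTER_CUBIC)); print(n,calibration(n))
print(sense())
E
```

```text
scene {'fx': 403.46474301453935, 'fy': 403.46474301453935, 'cx': 282.39253993067666, 'cy': 208.59183937558328, 'rvec': array([ 0.84729739,  2.74530202, -0.78460934]), 'tvec': array([ 469.500401  , -212.40237951, 1173.02792958])}
top {'fx': 508.0043071814764, 'fy': 508.0043071814764, 'cx': 287.0996779365698, 'cy': 211.49637682110372, 'rvec': array([ 2.1423872 , -2.14789438,  0.13954954]), 'tvec': array([7.47854285e-01, 5.97077148e+02, 1.30189238e+03])}
{'clock': 0.1, 'qpos': array([ 1.29959651e+00,  3.53588258e-01,  1.63404399e+00,  1.55277486e-07,
        1.15520927e+00, -2.37355360e-03]), 'qvel': array([-0.00012483, -0.00128533, -0.00183241,  0.00082797, -0.00231168,
        0.00012009]), 'joint_efforts': array([ 3.49254206e-04, -6.06361485e+01, -3.42822075e+01,  1.22330466e-04,
        3.97086595e-03, -7.01903645e-06]), 'eef_pos': array([165.87104152, 602.15007357, 230.63765641]), 'tcp_rot': array([-3.14158955e+00,  1.24886300e-03,  1.30197000e+00]), 'contact_force': array([-0.12746458, -0.0518285 , -0.35095158]), 'wrist_torque': array([-0.01124588,  0.0250925 ,  0.01084129]), 'opening': 0.9965431323287239}
```

View pics/top0.png

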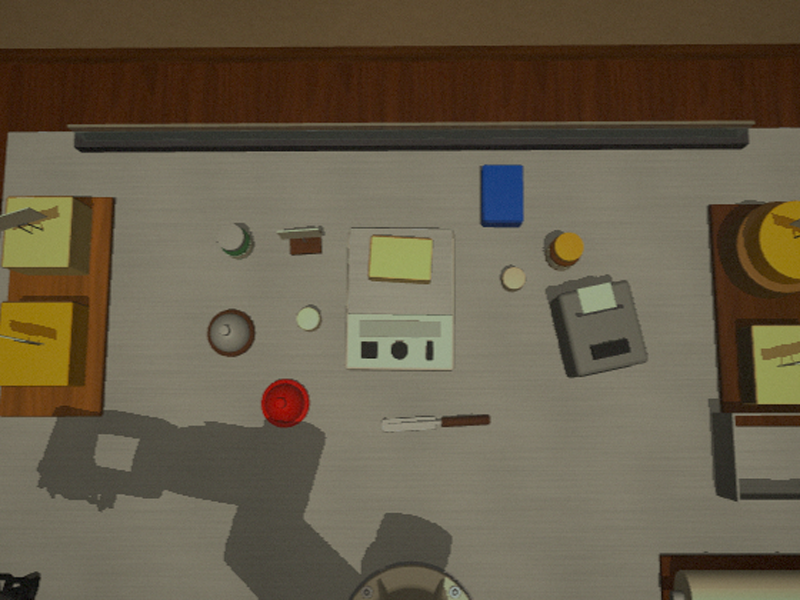

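View pics/scene0.png

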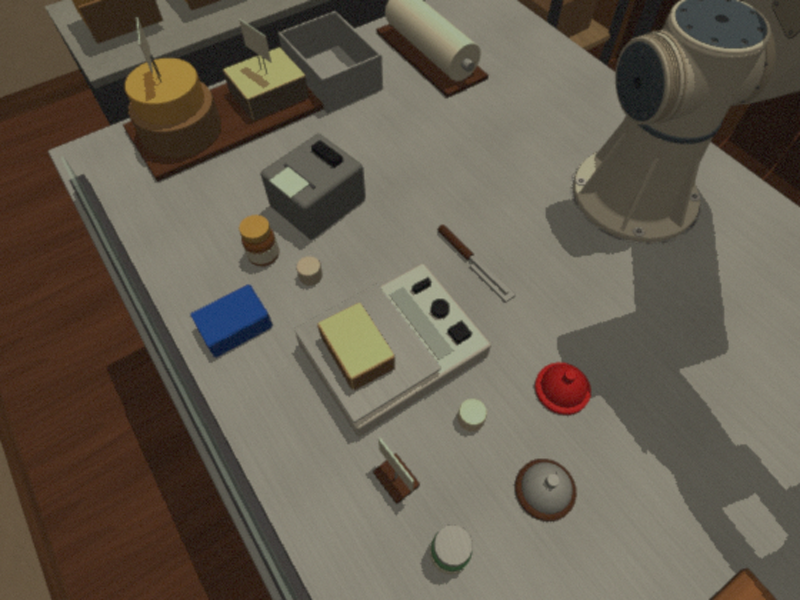

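The top view shows the middle key at (399,350) is round, the bar at (610,349) on the right, and the steel bell at (231,332) with its plunger at about (225,329). Next I'll enlarge these in both cameras.

Run:
```python
from rig import *
import cv2,numpy as np
T={"top":[(279,245),(427,244),(158,230)],"scene":[(308,216),(228,107),(386,336)]}
rows=[]
for n in T:
    f=grab_frame(n)
    rows.append(np.hstack([cv2.copyMakeBorder(cv2.resize(f[y-25:y+25,x-22:x+22],None,fx=6,fy=6,interpolation=cv2.INTER_CUBIC),0,0,0,2,0,value=(0,0,255)) for x,y in T[n]]))
cv2.imwrite("pics/c1.png",np.vstack(rows)[:600,:800])
```

```text
(no output)
```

View pics/c1.png

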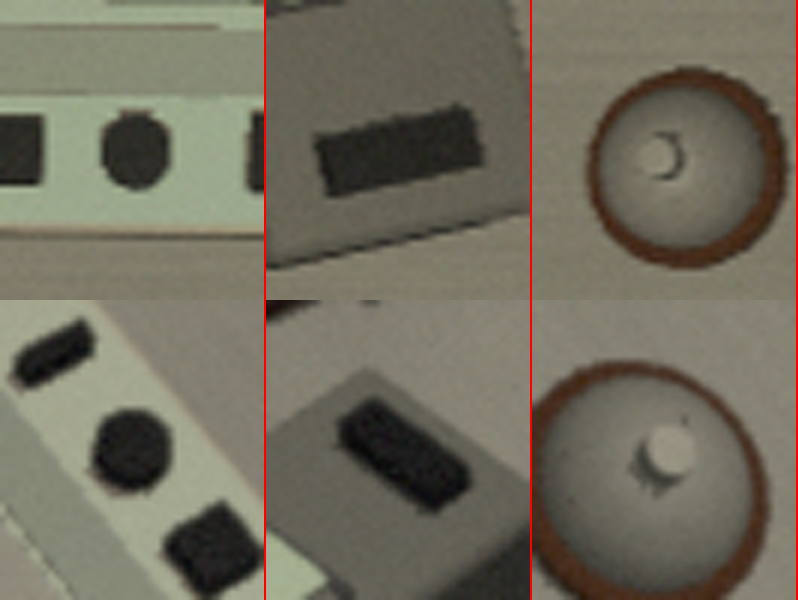

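Crop: the top camera shows the round key at (136,153), the bar at (400,150) and the plunger at (658,156). The scene camera shows them at (134,447), (408,450) and (672,449). The key tops should be at 59, 114 and 58 mm.

Run:
```python
from rig import *
import cv2,numpy as np
T={"top":[(279,245),(427,244),(158,230)],"scene":[(308,216),(228,107),(386,336)]}
P={"top":[(136,153),(400,150),(658,156)],"scene":[(134,147),(408,150),(672,149)]}
Z=[59,114,58]
M={}
for n in T:
    c=calibration(n);R=cv2.Rodrigues(c["rvec"])[0];o=-R.T@c["tvec"]
    K=np.array([[c["fx"],0,c["cx"]],[0,c["fy"],c["cy"]],[0,0,1]]);M[n]=K@np.c_[R,c["tvec"]]
    uv=[]
    for i in range(3):
        u=T[n][i][0]-22+(P[n][i][0]-266*i+.5)/6-.5; v=T[n][i][1]-25+(P[n][i][1]+.5)/6-.5; uv.append((u,v))
        d=R.T@np.linalg.solve(K,[u,v,1]); print(n,i,o+d*(Z[i]-o[2])/d[2])
    P[n]=np.array(uv).T
X=cv2.triangulatePoints(M["top"],M["scene"],P["top"],P["scene"]);print((X[:3]/X[3]).T)
```

```text
top 0 [506.98866775  19.52995621  59.        ]
top 1 [ 505.7255115  -346.97762848  114.        ]
top 2 [545.67587979 339.10369457  58.        ]
scene 0 [509.80549292  21.80736958  59.        ]
scene 1 [ 505.58441553 -343.45532629  114.        ]
scene 2 [545.14730777 339.27558777  58.        ]
[[ 507.49063237   19.5526618    53.64626245]
 [ 505.26069236 -347.24549417  111.0653719 ]
 [ 545.51898739  339.11205709   58.51291528]]
```

{"method": "servo_tool", "body": {"series": [0.02,-0.034,0,0,0.02,-0.034,0,0,0.02,-0.034,0,0,0.02,-0.034,0,0,0.02,-0.034,0,0,0.02,-0.034,0,0,0.02,-0.034,0,0,0.02,-0.034,0,0], "gripper": 0, "newtons": 20}}

```text
clock: 0.87
eef_pos: [326.4, 328.8, 231.3]
tcp_rot: [3.141, -0.0, 1.302]
contact_force: [1.1, 1.0, 0.4]
opening: -0.001
```

{"method": "servo_tool", "body": {"series": [0.02,-0.034,0,0,0.02,-0.034,0,0,0.02,-0.034,0,0,0.02,-0.034,0,0,0.02,-0.034,0,0,0.02,-0.034,0,0,0.02,-0.034,0,0,0,0,0,0]}}

```text
clock: 1.53
eef_pos: [468.9, 87.5, 231.5]
tcp_rot: [3.139, 0.001, 1.298]
contact_force: [0.2, 0.6, 0.3]
opening: -0.002
```

{"method": "servo_tool", "body": {"series": [0.02,-0.034,0,0,0.019,-0.033,0,0,0,0,-0.04,0,0,0,-0.04,0,0,0,-0.03,0,0,0,0,0,0,0,0,0]}}

```text
clock: 2.12
eef_pos: [503.8, 25.7, 120.5]
tcp_rot: [-3.138, 0.001, 1.302]
contact_force: [1.3, 0.8, -0.3]
opening: -0.005
```

Run:
```python
from rig import *
import cv2
s=sense();print(s["eef_pos"],s["contact_force"])
cv2.imwrite("pics/w1.png",cv2.resize(grab_frame("wrist"),(800,600),interpolation=cv2.INTER_CUBIC))
```

```text
[503.82766963  25.65834937 120.49826335] [ 1.257909    0.79058328 -0.34694015]
```

View pics/w1.png

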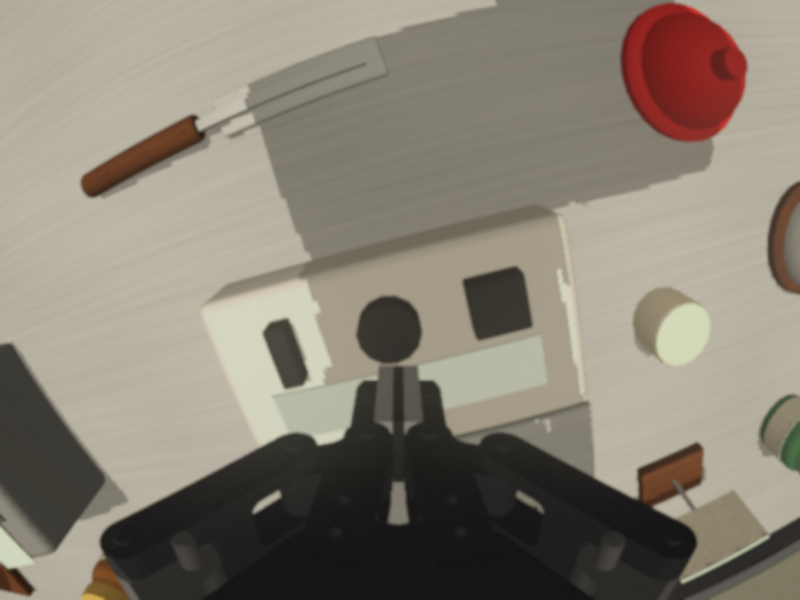

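The wrist view shows the round key's centre at (389,330), the fingertips just behind it, and the square and narrow keys well clear to the sides.

```bash
cat > w.py <<'E'
from rig import *
import cv2,numpy as np,sys
def loc(px,py,z):
    c=calibration("wrist");R=cv2.Rodrigues(c["rvec"])[0];o=-R.T@c["tvec"]
    u=np.array([(px+.5)*.7-.5-c["cx"],(py+.5)*.7-.5-c["cy"]]);r=np.hypot(*u);t=r/c["fx"]
    d=R.T@np.r_[u/r*np.sin(t),np.cos(t)];return o+d*(z-o[2])/d[2]
if __name__=="__main__":
    a=list(map(float,sys.argv[1:]));print(loc(*a),sense()["eef_pos"])
E
python3 w.py 389 330 59
```

```text
[509.34599309  20.8951378   59.        ] [505.32012764  25.82262856 122.07875036]
```

{"method": "servo_tool", "body": {"series": [0.004,-0.005,-0.02,0,0,0,-0.015,0,0,0,-0.01,0,0,0,-0.008,0,0,0,0,0,0,0,0,0]}}

```text
clock: 2.67
eef_pos: [509.4, 20.8, 69.0]
tcp_rot: [3.141, -0.0, 1.302]
contact_force: [0.2, -0.5, -0.2]
opening: -0.001
```

{"method": "servo_tool", "body": {"series": [0,0,-0.006,0,0,0,-0.004,0,0,0,-0.003,0,0,0,-0.002,0,0,0,0,0,0,0,0,0]}}

```text
clock: 3.17
eef_pos: [509.5, 20.6, 53.5]
tcp_rot: [3.141, -0.0, 1.302]
contact_force: [1.5, 0.4, 3.8]
opening: 0.0
```

{"method": "servo_tool", "body": {"series": [0,0,-0.001,0,0,0,0,0,0,0,0,0]}}

```text
clock: 3.42
eef_pos: [509.4, 20.6, 52.5]
tcp_rot: [3.141, -0.0, 1.302]
contact_force: [1.4, 2.0, 3.8]
opening: 0.003
```

{"method": "servo_tool", "body": {"series": [0,0,0.02,0,0,0,0.04,0,0,0,0.04,0,0,0,0.04,0,0,-0.04,0,0,0,-0.04,0,0,0,-0.04,0,0,0,-0.04,0,0]}}

```text
clock: 4.08
eef_pos: [508.0, -140.8, 192.3]
tcp_rot: [-3.141, 0.0, 1.303]
contact_force: [0.0, 0.2, -0.5]
opening: -0.005
```

{"method": "servo_tool", "body": {"series": [0,-0.04,0,0,0,-0.04,0,0,-0.003,-0.04,0,0,0,-0.04,0,0,0,-0.03,0,0,0,0,0,0,0,0,0,0]}}

```text
clock: 4.67
eef_pos: [504.8, -330.5, 191.3]
tcp_rot: [-3.14, -0.001, 1.299]
contact_force: [1.3, 0.1, -0.1]
opening: 0.001
```

Run:
```python
from rig import *
import cv2
s=sense();print(s["eef_pos"],s["contact_force"])
cv2.imwrite("pics/w2.png",cv2.resize(grab_frame("wrist"),(800,600),interpolation=cv2.INTER_CUBIC))
```

```text
[ 504.80396349 -330.52906758  191.34072836] [ 1.30979403  0.08071675 -0.05323195]
```

View pics/w2.png

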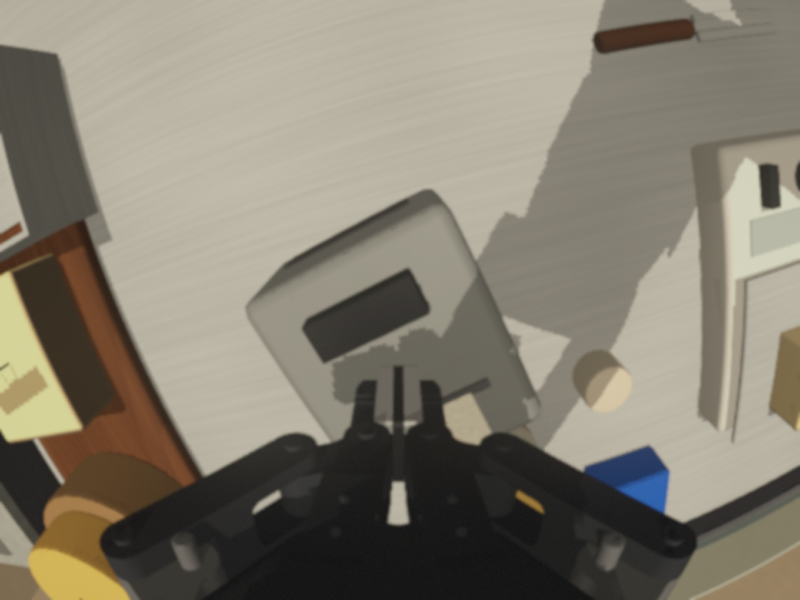

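The bar key's centre is at about (367,315); its corners are at (410,269), (303,325), (324,361) and (430,311).

```bash
python3 w.py 367 316 114
```

```text
[ 504.08363001 -344.6283413   114.        ] [ 504.92568126 -329.2286312   191.37353934]
```

{"method": "servo_tool", "body": {"series": [0,-0.015,0,0,0,0,-0.03,0,0,0,-0.025,0,0,0,-0.012,0,0,0,0,0,0,0,0,0]}}

```text
clock: 5.22
eef_pos: [505.9, -343.8, 125.2]
tcp_rot: [-3.14, -0.0, 1.303]
contact_force: [0.0, -0.6, 0.2]
opening: 0.002
```

{"method": "servo_tool", "body": {"series": [0,0,-0.007,0,0,0,-0.004,0,0,0,-0.003,0,0,0,-0.002,0,0,0,0,0,0,0,0,0]}}

```text
clock: 5.72
eef_pos: [506.5, -344.6, 109.8]
tcp_rot: [3.14, 0.0, 1.302]
contact_force: [1.2, 0.6, 3.3]
opening: -0.002
```

{"method": "servo_tool", "body": {"series": [0,0,-0.002,0,0,0,0,0,0,0,0,0]}}

```text
clock: 5.97
eef_pos: [506.5, -344.7, 107.6]
tcp_rot: [3.141, 0.0, 1.302]
contact_force: [1.7, 1.1, 4.1]
opening: 0.003
```

{"method": "servo_tool", "body": {"series": [0,0,0.02,0,0,0,0.035,0,0,0,0.035,0,0,0.04,0,0,0,0.04,0,0,0,0.04,0,0,0,0.04,0,0,0,0.04,0,0]}}

```text
clock: 6.63
eef_pos: [504.8, -142.9, 196.9]
tcp_rot: [-3.14, 0.0, 1.301]
contact_force: [0.7, -0.4, 0.7]
opening: -0.003
```

{"method": "servo_tool", "body": {"series": [0,0.04,0,0,0,0.04,0,0,0,0.04,0,0,0,0.04,0,0,0,0.04,0,0,0.01,0.04,0,0,0.01,0.04,0,0,0.01,0.04,0,0]}}

```text
clock: 7.3
eef_pos: [535.3, 177.2, 197.0]
tcp_rot: [-3.141, 0.001, 1.302]
contact_force: [1.5, -0.4, -1.1]
opening: 0.004
```

{"method": "servo_tool", "body": {"series": [0.009,0.04,0,0,0,0.04,0,0,0,0.04,0,0,0,0.03,0,0,0,0,-0.03,0,0,0,-0.03,0,0,0,0,0,0,0,0,0]}}

```text
clock: 7.97
eef_pos: [543.4, 324.5, 135.6]
tcp_rot: [-3.138, 0.004, 1.302]
contact_force: [-0.1, 0.2, 0.7]
opening: 0.004
```

Run:
```python
from rig import *
import cv2
s=sense();print(s["eef_pos"],s["contact_force"])
cv2.imwrite("pics/w3.png",cv2.resize(grab_frame("wrist"),(800,600),interpolation=cv2.INTER_CUBIC))
```

```text
[543.41340785 324.50414087 135.62872829] [-0.14382975  0.22974222  0.68372523]
```

View pics/w3.png

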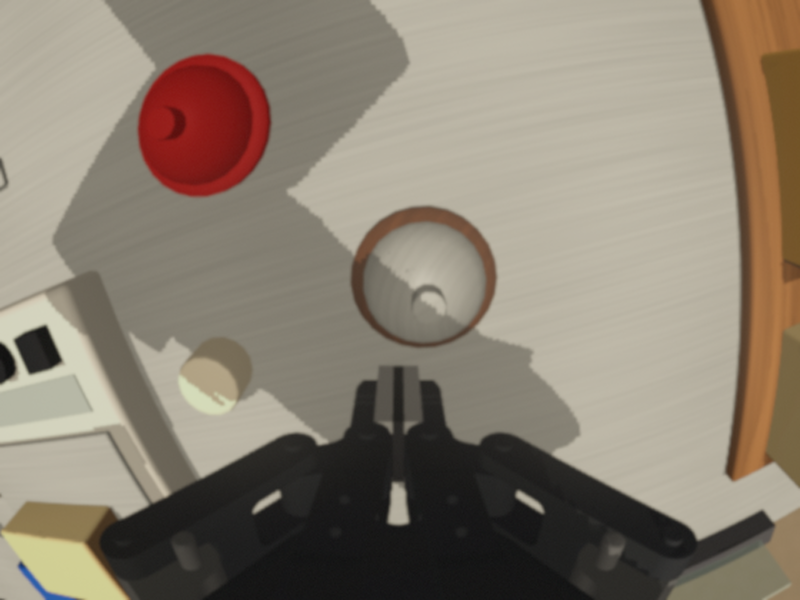

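The plunger top is at about (430,304), in the middle of the steel bell. The red bell is away to the upper left.

```bash
python3 w.py 430 304 58
```

```text
[546.96833184 341.96834496  58.        ] [544.73718371 325.036314   137.38391094]
```

{"method": "servo_tool", "body": {"series": [0.002,0.016,0,0,0,0,-0.03,0,0,0,-0.025,0,0,0,-0.01,0,0,0,0,0,0,0,0,0]}}

```text
clock: 8.52
eef_pos: [547.7, 342.0, 73.4]
tcp_rot: [3.141, -0.001, 1.302]
contact_force: [0.8, -0.8, -0.4]
opening: -0.0
```

{"method": "servo_tool", "body": {"series": [0,-0.001,-0.008,0,0,0,-0.006,0,0,0,-0.003,0,0,0,-0.002,0,0,0,0,0,0,0,0,0]}}

```text
clock: 9.02
eef_pos: [547.4, 340.7, 53.7]
tcp_rot: [3.141, -0.001, 1.302]
contact_force: [1.5, -0.1, 3.0]
opening: -0.0
```

{"method": "servo_tool", "body": {"series": [0,0,-0.002,0,0,0,0,0,0,0,0,0]}}

```text
clock: 9.27
eef_pos: [547.4, 340.7, 51.6]
tcp_rot: [3.141, -0.001, 1.302]
contact_force: [0.9, 0.4, 3.8]
opening: -0.002
```

{"method": "servo_tool", "body": {"series": [0,0,0.01,0,0,0,0.03,0,0,0,0.04,0,0,0,0.04,0,0,0,0.03,0,0,0,0,0,0,0,0,0,0,0,0,0]}}

```text
clock: 9.93
eef_pos: [546.1, 340.2, 200.8]
tcp_rot: [-3.141, 0.001, 1.302]
contact_force: [-0.4, 0.7, 0.7]
opening: 0.002
```

Run:
```python
from rig import *
import cv2
s=sense();print(s["eef_pos"],s["contact_force"])
cv2.imwrite("pics/end.png",cv2.resize(grab_frame("scene"),(800,600),interpolation=cv2.INTER_CUBIC))
```

```text
[546.14048709 340.17281447 200.76185642] [-0.42288588  0.74620346  0.67489877]
```

View pics/end.png

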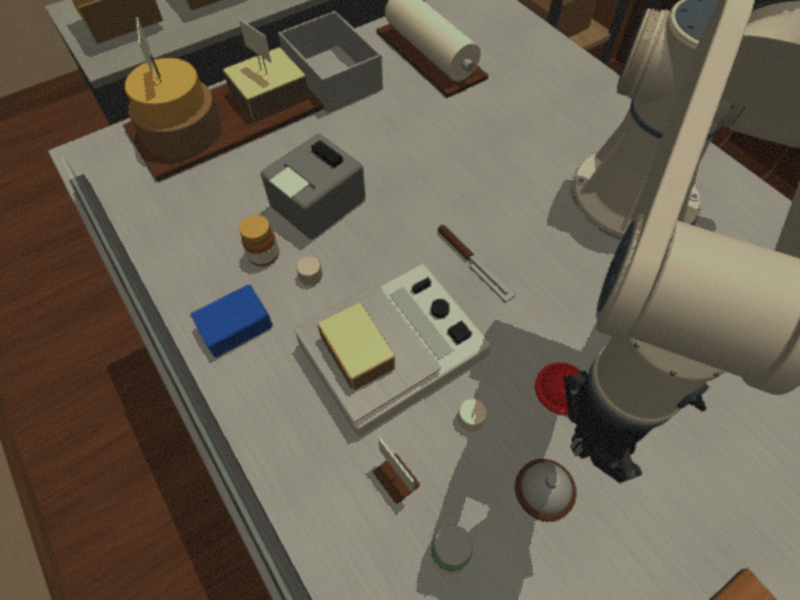

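The final scene view shows the bell still at (546,489), and the cheese and the other things at the same pixels as at the start. The gripper is clear of everything.

```bash
python3 -c "
from rig import *
print(sign_off())"
```

```text
the job is handed in; nothing more can be done
None
```

With closed fingertips I pressed the scale's round key, then the printer's bar key, then the steel bell's plunger, and handed the job in at about 10 s of the 61 s.

| Key | Depth below its given top height | Vertical force held |
|---|---|---|
| Round key | about 6.5 mm | 3.8 N |
| Bar key | about 6.4 mm | 4.1 N |
| Plunger | about 6.4 mm | 3.8 N |

The depths come from the tool height, since the joint values were not available to me. After each press I lifted well clear before moving to the next, so each should have sprung back up.

**Last checks:** In the final scene picture, the bell, cheese and other things are where they were at the start. The tool is 140 mm above the plunger, and the force reading is at noise level. No check failed. The position estimates from the different cameras agreed to about 4 mm.

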